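Re-rack the empty reeling bobbins in order

TASK

Move the four empty bobbins from the full rack onto the pegs of the empty rack, keeping their order counted from the brass knob that marks the head of each rack: the bobbin nearest the knob on its rack goes on the peg nearest the other rack's knob, the second on the second, and so on, so that we still know which reeling basin each came from. Leave every bobbin upright over its own peg, resting flat on its pad.

Things in the scene. Friction and masses are not known exactly. Their poses are not given: they have to be found in the camera images.
- bobbin_tube: Bobbin, a plain straight tube: outer diameter 40 mm, height 90 mm. Bare pale wood, open bore 30 mm wide right through along its axis. Origin: centre of its underside; z: its axis, up as it stands.
- bobbin_spool: Bobbin, a short spool: two flanges of diameter 58 mm, each 12 mm thick (the upper one from 40 to 52 mm up), on a core of diameter 42 mm; height 52 mm. Bare pale wood, open bore 30 mm wide right through along its axis. Origin: centre of its underside; z: its axis, up as it stands.
- bobbin_cone: Bobbin, a cone with a straight neck: diameter 62 mm over the lowest 8 mm, narrowing to 40 mm at 50 mm up, then a straight neck of diameter 40 mm from 50 to 80 mm up; height 80 mm. Bare pale wood, open bore 30 mm wide right through along its axis. Origin: centre of its underside; z: its axis, up as it stands.
- bobbin_cage: Bobbin, a cage: two discs of diameter 56 mm, each 14 mm thick (the upper one from 56 to 70 mm up), joined by six thin upright rods; height 70 mm. Bare pale wood, open bore 30 mm wide right through along its axis. Origin: centre of its underside; z: its axis, up as it stands.
- seat_tube: The place on the full rack where the tube bobbin stands at the start (fixed). All four are alike: a square grey pad 60 x 60 x 6 mm on the dark board, with an upright pale wooden peg in its centre, 12 mm thick with a pointed tip, 28 mm above the pad. Origin: centre of the pad's underside; the bobbin's underside is 6 mm higher. The row of four runs along the pad's y axis, 80 mm from one to the next.
- seat_spool: The place on the full rack where the spool bobbin stands at the start (fixed). All four are alike: a square grey pad 60 x 60 x 6 mm on the dark board, with an upright pale wooden peg in its centre, 12 mm thick with a pointed tip, 28 mm above the pad. Origin: centre of the pad's underside; the bobbin's underside is 6 mm higher. The row of four runs along the pad's y axis, 80 mm from one to the next.
- seat_cone: The place on the full rack where the cone bobbin stands at the start (fixed). All four are alike: a square grey pad 60 x 60 x 6 mm on the dark board, with an upright pale wooden peg in its centre, 12 mm thick with a pointed tip, 28 mm above the pad. Origin: centre of the pad's underside; the bobbin's underside is 6 mm higher. The row of four runs along the pad's y axis, 80 mm from one to the next.
- seat_cage: The place on the full rack where the cage bobbin stands at the start (fixed). All four are alike: a square grey pad 60 x 60 x 6 mm on the dark board, with an upright pale wooden peg in its centre, 12 mm thick with a pointed tip, 28 mm above the pad. Origin: centre of the pad's underside; the bobbin's underside is 6 mm higher. The row of four runs along the pad's y axis, 80 mm from one to the next.
- full_knob: Turned brass knob, 26 mm wide and 42 mm tall, that marks the head of the full rack (fixed on one end of its dark board, at either end from start to start; the other end has only a small flat wooden plug). Origin: centre of its foot, on the line of the row; the nearest seat is 55 mm from it, the others 135, 215 and 295 mm.
- empty_rack: The empty rack (fixed): dark wooden board 72 x 400 x 18 mm, long along its y axis, with four pads and pegs just like those of the full rack. Origin: centre of the board's underside, on the bench. The pegs stand at y = +120, +40, -40 and -120 mm (x = 0); pad tops, on which bobbins rest, are 24 mm above the origin and peg tips 52 mm. Its brass knob, like the other one, marks its head and stands at y = +175 mm, so the peg at +120 mm is the nearest to it.
Not all that is in view belongs to the job. Leave any blue look-alike of the bobbin_spool alone. What is shaped like the bobbin_cone but orange is not meant.

How it is judged:
By the outcome, as a careful person would: the job done as asked, in the order asked, and still so for the second after the job is handed in, with the robot touching nothing.
It also fails if it takes over 83 s, if anything falls off the work surface, if the arm or the gripper's body presses on something with over 40 N, if the wrist force passes 120 N, or if a joint passes its speed limit or range.

ROBOT

A 6-joint arm with a two-finger parallel gripper is mounted at the origin on the work surface. World frame = base frame: x ahead of the robot, y to its left, z up, the work surface at z = 0. Lengths are in m, angles in rad, forces in N, time in s.
With the tool pointing down it reaches from about 0.375 to 0.9 m from the base axis. Payload 3.1 kg.
Tool frame: the origin (TCP) lies on the centre line of the jaws, within the pads' length; the fingertips stand 19 mm ahead of it and the grasp point (between the pads) is the TCP; z points along the fingers, y is the line along which they close (so a half turn about z gives the same grasp; the last joint's range is limited). The gripper opens to 85 mm and grips with 20 to 120 N. Pads are 22 mm wide; open, the fingers measure 114 mm over their backs; the gripper's body (76 mm by 85 mm) begins 54 mm behind the grasp point. The pads swing forward as they close: fully open they stand 13 mm farther back than shut.
Start: joints at [0.943, 0.527, 1.433, -0, 1.181, -0.178], TCP at [0.272, 0.563, 0.25] pointing down, gripper open.
Joint ranges: [-3.08, 3.08], [-0.75, 2.2], [0.22, 2.44], [-1.43, 4.57], [0, 2.65], [-2.85, 2.85]. Speed limits (rad/s): [2.79, 2.79, 3.14, 3.14, 3.14, 3.14].

INTERFACE

Orientations are given as a unit quaternion [x, y, z, w].
In Python, from station import manip gives the robot as it stands.
- The arm moves only by the tool servo_tool, never from a script. Its argument "rows" is a list that holds one entry, the list of rows, each a list of 7 numbers: the turn, a rotation vector about the tool's x, y, z in degrees, then the shift along the tool's x, y, z in m, then the gripper command: -1 is shut, 1 is fully open, values between are in proportion. In form: [[[wx, wy, wz, tx, ty, tz, jaw], ...]]. A call has 1 to 8 rows; each row shifts and turns the commanded pose from where the row before left it, along the tool's axes as they then stand; what a row does not reach is not made up. A row lasts 1/12 s, in which the tool goes at most 41.7 mm and 7.16 degrees, less where a joint would pass 70% of its speed; a pose out of reach is approached as far as the arm can. A call is refused whole if a number of a shift passes 0.0417 or a number of a turn 7.16, either way. A call with a gripper value outside its range is refused whole. The fingers move at their own pace and stop on an object; "squeeze" is the grip in N (left out, the last holds). Time passes only in rows, so rows that do not move let the fingers close. It gives the time, the measured TCP pose, the force, the opening and the grip force at its end, in the units of the state.
- manip.sense(): the state, without advancing time (a new reading comes with each control period).
- manip.snapshot(name): name is "scene" or "top" or "wrist"; returns the picture (420x560x3 uint8, blue, green, red); there is no depth.
- manip.camera_info(name): a dict with "K" (3x3 intrinsics, pixels), "camera_from_world" (4x4, takes a point from world to camera coordinates). Camera axes: x right, y down, z forward; pixel columns grow to the right and rows downward; lengths in m; the calibration is good to about 2 mm. A picture is of the moment at which its call begins: read the wrist's pose just before it. camera_info takes no time and is no camera call; for the wrist camera it gives the pose at the moment of the call.
- manip.sign_off(): hands the job in; it is judged then, once.
The state is a dict: "t": time; "q": joint angles; "qd": joint speeds; "tau": joint torques, N m; "tcp_pos": TCP position; "tool_rot": TCP orientation; "force": force on the tool from outside, world axes, zero at the start; "ft_torque": the same for the moment, N m; "finger_gap": opening from 0.0 (shut) to 1.0 (fully open); "gripper_force": force on a finger pad.
Only numpy, scipy, OpenCV 4.12 (cv2) and the standard library are available. Lean on these libraries where they do the work, as an engineer would, in place of code of your own. Each camera call takes 0.05 s, during which the arm holds its last target. There are 200 camera calls.

## Working session

There is one attempt and no reset: what is moved stays moved. The work goes in short steps, Python scripts to look and compute and a tool call to move; the robot and the scene stay as the last step left them, time stands still between calls to the robot, and variables do not carry over. Pictures are saved under pics/ and viewed, at most 14 in all, crops included, and the job is handed in when it is done.

Besides the shell and the picture viewer there is one more tool, called after "Request:" as a command line: name --argument value ..., lists and objects as JSON in quotes. servo_tool: Moves the arm, as the interface text tells. Its arguments: {"type":"object","properties":{"rows":{"type":"array","items":{"type":"array","items":{"type":"array","items":{"type":"number"}}}},"squeeze":{"type":"number"}},"required":["rows"]}

```bash
mkdir -p pics; ls; python3 - <<'E'
from station import manip
import cv2
for n in ("scene","top"):
    cv2.imwrite(f"pics/{n}0.png",cv2.resize(manip.snapshot(n),(800,600),interpolation=cv2.INTER_CUBIC))
    i=manip.camera_info(n);print(n,i)
print(manip.sense())
E
```

```text
pics
scene {'K': array([[512.39414248,   0.        , 277.9196616 ],
       [  0.        , 512.39414248, 197.96563655],
       [  0.        ,   0.        ,   1.        ]]), 'camera_from_world': array([[-0.7637276 ,  0.64553569,  0.0019564 ,  0.45162898],
       [ 0.50639013,  0.60097981, -0.61837878, -0.2828127 ],
       [-0.40036132, -0.47128224, -0.78587776,  1.13317493],
       [ 0.        ,  0.        ,  0.        ,  1.        ]])}
top {'K': array([[384.02628123,   0.        , 283.8494708 ],
       [  0.        , 384.02628123, 208.20295789],
       [  0.        ,   0.        ,   1.        ]]), 'camera_from_world': array([[-0.01770233, -0.9992169 ,  0.03538651,  0.00176369],
       [-0.99369591,  0.01366386, -0.1112733 ,  0.60398854],
       [ 0.11070264, -0.03713322, -0.99315963,  0.63543008],
       [ 0.        ,  0.        ,  0.        ,  1.        ]])}
{'t': 0.1, 'q': array([ 9.42515134e-01,  5.28375270e-01,  1.43374866e+00,  4.30745292e-06,
        1.18140084e+00, -1.78506891e-01]), 'qd': array([ 0.00036393, -0.00222206, -0.00358153, -0.00014891, -0.00097856,
        0.00113952]), 'tau': array([-5.41718009e-05, -4.43301558e+01, -1.78586501e+01, -2.46874961e-04,
        3.82455459e-03, -1.35475196e-05]), 'tcp_pos': array([0.27134873, 0.56236488, 0.24943828]), 'tool_rot': array([ 2.22997051e-01,  9.74818641e-01, -8.87734528e-04, -3.81050374e-04]), 'force': array([ 0.9403906 ,  0.36444301, -0.35764323]), 'ft_torque': array([-0.00326071,  0.06956341, -0.00664609]), 'gripper_force': 0.0, 'finger_gap': 1.0005251852942134}
```

View pics/scene0.png

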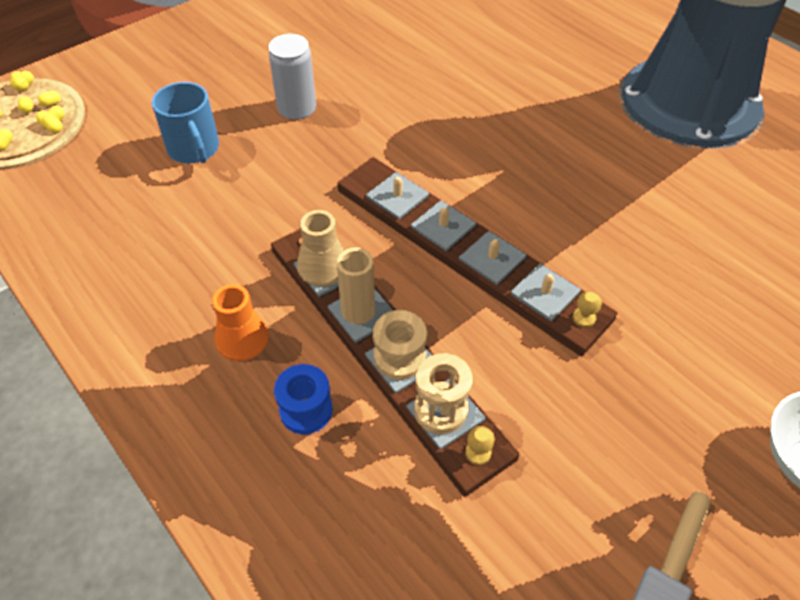

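View pics/top0.png

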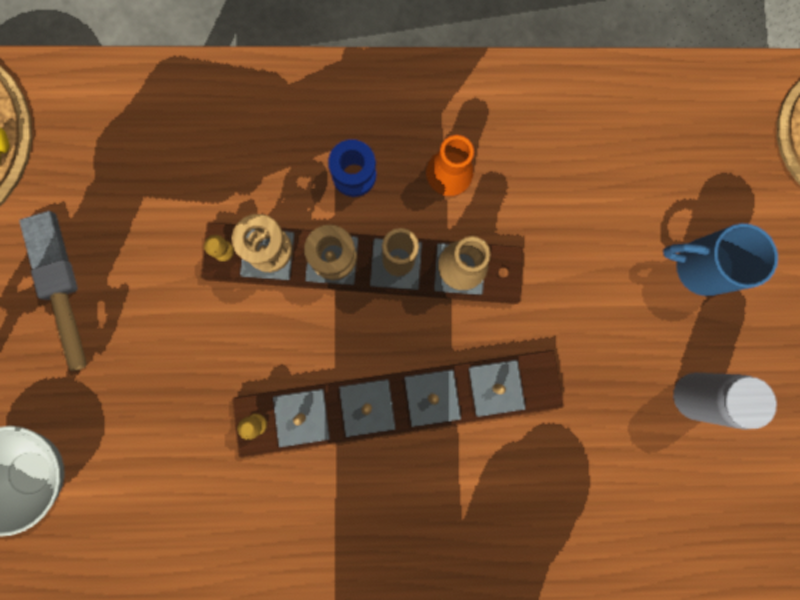

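Order from the full-rack knob (top picture, left end at (218,248)): cage (260,245), spool (330,252), tube (400,258), cone (465,262). The empty rack's knob is at (252,427), also on the left. The blue spool (352,167) and orange cone (455,165) are decoys. Only the pale wooden pieces standing on the pads fit the description. Confirming with an enlarged crop.

```bash
python3 - <<'E'
import cv2
from station import manip
im=manip.snapshot("top"); cv2.imwrite("pics/topraw.png",im)
cv2.imwrite("pics/topc.png",cv2.resize(im[145:325,133:397],None,fx=3,fy=3,interpolation=cv2.INTER_CUBIC))
im=manip.snapshot("scene"); cv2.imwrite("pics/sceneraw.png",im)
cv2.imwrite("pics/scenec.png",cv2.resize(im[105:350,180:440],None,fx=2.4,fy=2.4,interpolation=cv2.INTER_CUBIC))
E
```

```text
(no output)
```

View pics/topc.png

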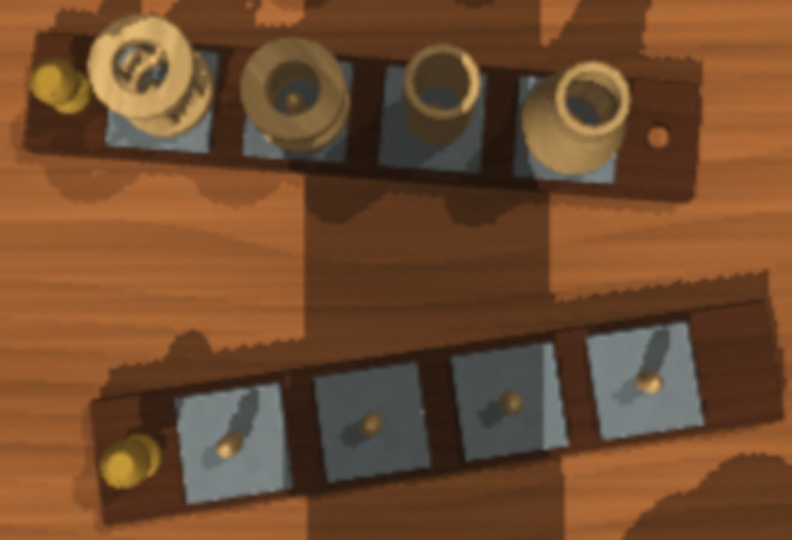

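View pics/scenec.png

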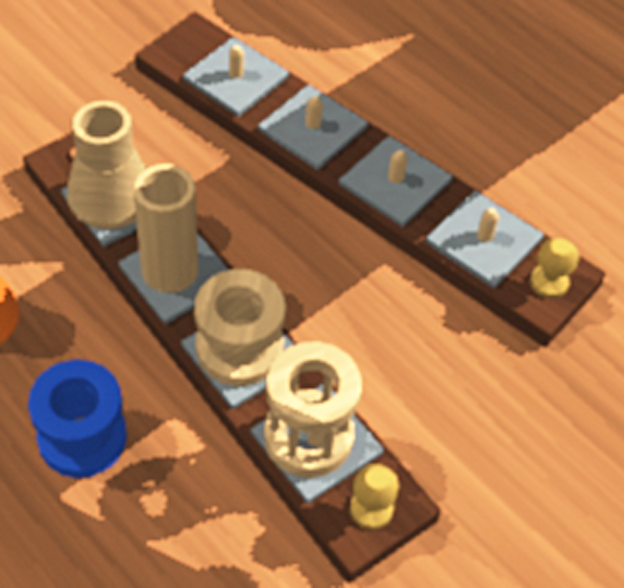

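Crops confirm: pale cage, spool, tube and cone from the knob, decoys off the rack. Now fit both rows with both cameras.

```bash
cat > h.py <<'E'
import numpy as np
from station import manip
def proj(n,P,info=None):
    i=info or manip.camera_info(n); P=np.atleast_2d(P)
    c=P@i["camera_from_world"][:3,:3].T+i["camera_from_world"][:3,3]
    q=c@i["K"].T; return q[:,:2]/q[:,2:]
def back(n,uv,z,info=None):
    i=info or manip.camera_info(n); T=i["camera_from_world"];R=T[:3,:3];c=-R.T@T[:3,3]
    uv=np.atleast_2d(uv);d=np.c_[uv,np.ones(len(uv))]@np.linalg.inv(i["K"]).T@R
    return c+d*((np.reshape(z,(-1))-c[2])/d[:,2])[:,None]
E
python3 - <<'E'
from h import *
from scipy.optimize import least_squares
top=lambda a:(np.array(a)+.5)/3-.5+[133,145]
sc=lambda a:(np.array(a)+.5)/2.4-.5+[180,105]
E=dict(top=top([(234,443),(372,422),(509.5,401),(644,381)]),scene=sc([(486,238),(398,180),(314.5,127),(237,76)]))
F=dict(top=top([(143,67),(292,92),(442,81),(592,99)]),scene=sc([(314,384),(240,309),(165,189),(102,125)]))
s=np.array([120,40,-40,-120])/1e3
for nm,D,z in(("E",E,np.full(4,.024)),("F",F,np.array([.094,.076,.114,.104]))):
    for n in D: print(nm,n,back(n,D[n],z)[:,:2].round(4).tolist())
    pts=lambda p:np.c_[p[0]-s*np.sin(p[2]),p[1]+s*np.cos(p[2]),z]
    r=least_squares(lambda p:np.r_[*[(proj(n,pts(p))-D[n]).ravel() for n in D]],[.5,0,0])
    print(r.x.round(4),np.abs(r.fun).max(),pts(r.x).round(4).tolist())
E
```

```text
E top [[0.4617, 0.12], [0.4718, 0.0412], [0.4821, -0.0383], [0.492, -0.117]]
E scene [[0.4625, 0.1223], [0.4721, 0.0438], [0.4834, -0.0348], [0.4933, -0.1145]]
[0.4771 0.0025 0.1277] 1.040989214447336 [[0.4618, 0.1215, 0.024], [0.472, 0.0422, 0.024], [0.4822, -0.0372, 0.024], [0.4924, -0.1165, 0.024]]
F top [[0.6653, 0.1578], [0.6546, 0.0812], [0.652, 0.0002], [0.6436, -0.0789]]
F scene [[0.6673, 0.1603], [0.6582, 0.083], [0.6519, 0.0017], [0.6449, -0.0767]]
[ 0.6547  0.0409 -0.0906] 2.191040763229296 [[0.6655, 0.1604, 0.094], [0.6583, 0.0807, 0.076], [0.651, 0.001, 0.114], [0.6438, -0.0786, 0.104]]
```

Request:
servo_tool --rows '[[[0,0,7.14,0,0,0,1],[0,0,7.14,0,0,0,1],[0,0,7.14,0,0,0,1],[0,0,7.14,0,0,0,1],[0,0,7.14,0,0,0,1],[0,0,7.14,0,0,0,1],[0,0,7.14,0,0,0,1],[0,0,7.14,0,0,0,1]]]' --squeeze 40

```text
t: 0.87
tcp_pos: [0.2716, 0.5627, 0.25]
tool_rot: [0.664, 0.748, -0.0, 0.0]
force: [0.1, -1.2, -0.5]
finger_gap: 1.004
gripper_force: 0.0
```

Request:
servo_tool --rows '[[[0,0,7.14,0,0,0,1],[0,0,0,0,0,0,1],[0,0,0,0,0,0,1]]]'

```text
t: 1.12
tcp_pos: [0.2716, 0.5627, 0.2501]
tool_rot: [0.706, 0.708, -0.0, 0.0]
force: [-0.2, 0.5, 0.2]
finger_gap: 1.0
gripper_force: 0.0
```

Request:
servo_tool --rows '[[[0,0,0,-0.0288,0.0282,0,1],[0,0,0,-0.0288,0.0282,0,1],[0,0,0,-0.0288,0.0282,0,1],[0,0,0,-0.0288,0.0282,0,1],[0,0,0,-0.0288,0.0282,0,1],[0,0,0,-0.0288,0.0282,0,1],[0,0,0,-0.0288,0.0282,0,1],[0,0,0,-0.0288,0.0282,0,1]]]'

```text
t: 1.78
tcp_pos: [0.4983, 0.3307, 0.2504]
tool_rot: [0.706, 0.708, 0.0, -0.0]
force: [0.2, 0.6, -0.6]
finger_gap: 0.999
gripper_force: 0.0
```

Request:
servo_tool --rows '[[[0,0,0,-0.0288,0.0282,0,1],[0,0,0,-0.0288,0.0282,0,1],[0,0,0,-0.0288,0.0282,0,1],[0,0,0,-0.0288,0.0282,0,1],[0,0,0,-0.0288,0.0282,0,1],[0,0,0,-0.0288,0.0282,0,1],[0,0,0,0,0,0,1],[0,0,0,0,0,0,1]]]'

```text
t: 2.45
tcp_pos: [0.6677, 0.157, 0.2497]
tool_rot: [0.708, 0.706, 0.0, -0.0]
force: [0.1, 1.0, -0.4]
finger_gap: 0.999
gripper_force: 0.0
```

```bash
python3 - <<'E'
from h import *
import cv2
print(manip.sense()["tcp_pos"],manip.sense()["q"].round(2),manip.sense()["tool_rot"].round(4))
i=manip.camera_info("wrist");im=manip.snapshot("wrist");cv2.imwrite("pics/w1.png",im)
print(proj("wrist",[(.666,.1595,.094),(.4618,.1215,.052),(.6563,.0821,.076)],i))
E
```

```text
[0.66772969 0.15699988 0.24969161] [0.07 0.61 1.27 0.   1.26 0.07] [ 7.079e-01  7.063e-01  0.000e+00 -1.000e-04]
[[275.31603106 195.04465963]
 [ 91.84292692 219.08808898]
 [266.73228696 260.70338411]]
```

View pics/w1.png

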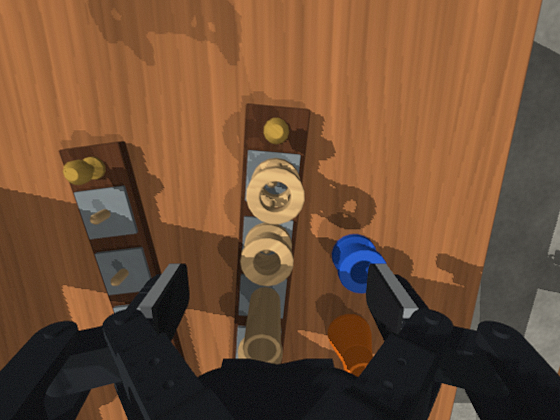

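The wrist view shows the cage's top at (274,195), the spool at (267,259) and the first peg's tip near (93,217), each within 2 px of prediction. Descend on the cage and grip it.

Request:
servo_tool --rows '[[[0,0,0,0.0023,-0.0018,0.033,1],[0,0,0,0,0,0.033,1],[0,0,0,0,0,0.033,1],[0,0,0,0,0,0.033,1],[0,0,0,0,0,0.02,1],[0,0,0,0,0,0.012,1],[0,0,0,0,0,0,1],[0,0,0,0,0,0,1]]]'

```text
t: 3.17
tcp_pos: [0.6641, 0.1628, 0.0866]
tool_rot: [0.707, 0.708, -0.0, -0.0]
force: [0.3, 0.7, 0.2]
finger_gap: 1.002
gripper_force: 0.0
```

Request:
servo_tool --rows '[[[0,0,0,0,0,0,-1],[0,0,0,0,0,0,-1],[0,0,0,0,0,0,-1],[0,0,0,0,0,0,-1],[0,0,0,0,0,0,-1],[0,0,0,0,0,0,-1],[0,0,0,0,0,0,-1],[0,0,0,0,0,0,-1]]]'

```text
t: 3.83
tcp_pos: [0.6659, 0.162, 0.0889]
tool_rot: [0.707, 0.707, 0.002, 0.001]
force: [-0.3, 0.7, 6.0]
finger_gap: 0.637
gripper_force: 41.6
```

Request:
servo_tool --rows '[[[0,0,0,0,0,-0.03,-1],[0,0,0,0,0,-0.03,-1],[0,0,0,0,0,0,-1],[0,0,0,-0.0063,-0.0338,0,-1],[0,0,0,-0.0063,-0.0338,0,-1],[0,0,0,-0.0063,-0.0338,0,-1],[0,0,0,-0.0063,-0.0338,0,-1],[0,0,0,-0.0063,-0.0338,0,-1]]]'

```text
t: 4.5
tcp_pos: [0.4938, 0.13, 0.1466]
tool_rot: [0.707, 0.707, 0.0, 0.0]
force: [0.0, -0.4, -0.7]
finger_gap: 0.633
gripper_force: 42.9
```

Request:
servo_tool --rows '[[[0,0,0,-0.0063,-0.0338,0,-1],[0,0,0,0,0,0,-1],[0,0,0,0,0,0,-1]]]'

```text
t: 4.75
tcp_pos: [0.4591, 0.1238, 0.1465]
tool_rot: [0.707, 0.707, -0.001, -0.001]
force: [0.6, 0.2, -0.7]
finger_gap: 0.638
gripper_force: 43.0
```

```bash
python3 - <<'E'
from h import *
import cv2
s=manip.sense();print(s["tcp_pos"],s["finger_gap"],s["gripper_force"])
im=manip.snapshot("scene");cv2.imwrite("pics/s2.png",cv2.resize(im[80:350,180:440],None,fx=2,fy=2))
E
```

```text
[0.45905419 0.12382379 0.14645837] 0.6378205460772514 42.994608990848064
```

View pics/s2.png

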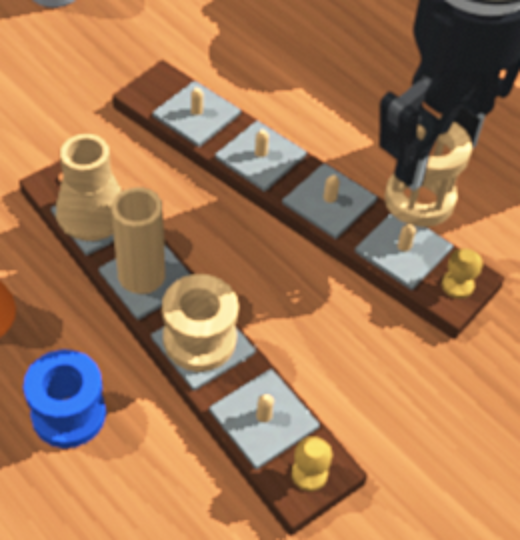

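The cage is held upright above peg 1, which is at (406,240). Lower it.

Request:
servo_tool --rows '[[[0,0,0,0,0.002,0.02,-1],[0,0,0,0,0,0.02,-1],[0,0,0,0,0,0.012,-1],[0,0,0,0,0,0.004,-1],[0,0,0,0,0,0,-1],[0,0,0,0,0,0,-1]]]'

```text
t: 5.3
tcp_pos: [0.4651, 0.1241, 0.0904]
tool_rot: [0.707, 0.707, 0.001, 0.001]
force: [-0.3, -0.2, -1.5]
finger_gap: 0.637
gripper_force: 43.0
```

Request:
servo_tool --rows '[[[0,0,0,0,0,0.002,-1],[0,0,0,0,0,0.001,-1],[0,0,0,0,0,0,-1],[0,0,0,0,0,0,-1]]]'

```text
t: 5.63
tcp_pos: [0.4651, 0.1241, 0.0888]
tool_rot: [0.707, 0.707, 0.001, 0.001]
force: [0.3, -0.2, 6.2]
finger_gap: 0.641
gripper_force: 43.6
```

Request:
servo_tool --rows '[[[0,0,0,0,0,0,1],[0,0,0,0,0,0,1],[0,0,0,0,0,0,1],[0,0,0,0,0,0,1],[0,0,0,0,0,0,1],[0,0,0,0,0,-0.02,1],[0,0,0,0,0,-0.04,1],[0,0,0,0,0,-0.04,1]]]'

```text
t: 6.3
tcp_pos: [0.4623, 0.1239, 0.1871]
tool_rot: [0.707, 0.707, -0.002, -0.002]
force: [1.3, 0.1, -1.0]
finger_gap: 1.004
gripper_force: 0.0
```

Request:
servo_tool --rows '[[[0,0,0,-0.0084,0.0386,0,1],[0,0,0,-0.0084,0.0386,0,1],[0,0,0,-0.0084,0.0386,0,1],[0,0,0,-0.0084,0.0386,0,1],[0,0,0,-0.0084,0.0386,0,1],[0,0,0,0,0,0,1],[0,0,0,0,0,0,1],[0,0,0,0,0,0,1]]]'

```text
t: 6.97
tcp_pos: [0.6553, 0.082, 0.1862]
tool_rot: [0.707, 0.707, -0.001, -0.001]
force: [0.4, 0.1, -0.2]
finger_gap: 1.002
gripper_force: 0.0
```

```bash
python3 - <<'E'
from h import *
import cv2
print(manip.sense()["tcp_pos"],manip.sense()["finger_gap"])
i=manip.camera_info("wrist");im=manip.snapshot("wrist");cv2.imwrite("pics/w2.png",im)
print(proj("wrist",[(.657,.0818,.076),(.4618,.1215,.094),(.651,.001,.114)],i))
E
```

```text
[0.65530063 0.0819501  0.18622499] 1.0017797970235276
[[279.6098897  212.65877378]
 [  4.78549616 167.34687337]
 [271.82675745 328.98740011]]
```

View pics/w2.png

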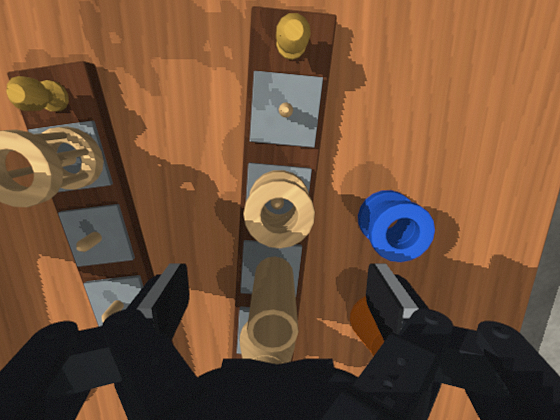

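Cage stands upright on peg 1 (around (40,165)); the spool is centred at (279,210), on prediction.

Request:
servo_tool --rows '[[[0,0,0,0.001,0.001,0.035,1],[0,0,0,0,0,0.035,1],[0,0,0,0,0,0.025,1],[0,0,0,0,0,0.015,1],[0,0,0,0,0,0.007,1],[0,0,0,0,0,0,1],[0,0,0,0,0,0,1]]]'

```text
t: 7.6
tcp_pos: [0.6573, 0.0833, 0.071]
tool_rot: [0.707, 0.707, 0.0, 0.0]
force: [0.2, 0.4, -0.3]
finger_gap: 0.999
gripper_force: 0.0
```

Request:
servo_tool --rows '[[[0,0,0,0,0,0,-1],[0,0,0,0,0,0,-1],[0,0,0,0,0,0,-1],[0,0,0,0,0,0,-1],[0,0,0,0,0,0,-1],[0,0,0,0,0,0,-1],[0,0,0,0,0,0,-1]]]'

```text
t: 8.18
tcp_pos: [0.6585, 0.083, 0.0726]
tool_rot: [0.707, 0.707, 0.001, 0.001]
force: [-1.7, 0.1, 5.9]
finger_gap: 0.665
gripper_force: 41.7
```

Request:
servo_tool --rows '[[[0,0,0,0,0,-0.03,-1],[0,0,0,0,0,-0.03,-1],[0,0,0,0,0,0,-1],[0,0,0,-0.0081,-0.0372,0,-1],[0,0,0,-0.0081,-0.0372,0,-1],[0,0,0,-0.0081,-0.0372,0,-1],[0,0,0,-0.0081,-0.0372,0,-1],[0,0,0,-0.0081,-0.0372,0,-1]]]'

```text
t: 8.85
tcp_pos: [0.4701, 0.0423, 0.1309]
tool_rot: [0.707, 0.707, 0.0, 0.001]
force: [-0.3, -0.3, -1.7]
finger_gap: 0.669
gripper_force: 43.3
```

Request:
servo_tool --rows '[[[0,0,0,0,0,0,-1],[0,0,0,0,0,0,-1],[0,0,0,0,0,0,-1]]]'

```text
t: 9.1
tcp_pos: [0.4732, 0.0422, 0.131]
tool_rot: [0.707, 0.707, 0.001, 0.001]
force: [0.9, -0.0, -1.4]
finger_gap: 0.668
gripper_force: 43.3
```

Request:
servo_tool --rows '[[[0,0,0,0,0,0.02,-1],[0,0,0,0,0,0.02,-1],[0,0,0,0,0,0.012,-1],[0,0,0,0,0,0.004,-1],[0,0,0,0,0,0.001,-1],[0,0,0,0,0,0.001,-1],[0,0,0,0,0,0,-1],[0,0,0,0,0,0,-1]]]'

```text
t: 9.77
tcp_pos: [0.4725, 0.0425, 0.0729]
tool_rot: [0.707, 0.707, 0.001, 0.001]
force: [-0.3, 0.5, -2.1]
finger_gap: 0.667
gripper_force: 43.4
```

Request:
servo_tool --rows '[[[0,0,0,0,0,0.001,-1],[0,0,0,0,0,0.001,-1],[0,0,0,0,0,0,-1],[0,0,0,0,0,0,-1]]]'

```text
t: 10.1
tcp_pos: [0.4723, 0.0425, 0.0725]
tool_rot: [0.707, 0.707, 0.001, 0.001]
force: [-2.2, -0.4, 17.3]
finger_gap: 0.67
gripper_force: 44.5
```

Request:
servo_tool --rows '[[[0,0,0,0,0,0,1],[0,0,0,0,0,0,1],[0,0,0,0,0,0,1],[0,0,0,0,0,0,1],[0,0,0,0,0,0,1],[0,0,0,0,0,-0.03,1],[0,0,0,0,0,-0.04,1],[0,0,0,0,0,-0.04,1]]]'

```text
t: 10.77
tcp_pos: [0.4704, 0.0426, 0.1803]
tool_rot: [0.707, 0.707, -0.001, -0.002]
force: [0.3, -0.4, -0.6]
finger_gap: 0.997
gripper_force: 0.0
```

Request:
servo_tool --rows '[[[0,0,0,-0.0083,0.036,0,1],[0,0,0,-0.0083,0.036,0,1],[0,0,0,-0.0083,0.036,0,1],[0,0,0,-0.0083,0.036,0,1],[0,0,0,-0.0083,0.036,0,1],[0,0,0,0,0,0,1],[0,0,0,0,0,0,1],[0,0,0,0,0,0,1]]]'

```text
t: 11.43
tcp_pos: [0.65, 0.0012, 0.1791]
tool_rot: [0.707, 0.707, -0.001, -0.002]
force: [-0.7, 0.8, -0.8]
finger_gap: 0.999
gripper_force: 0.0
```

```bash
python3 - <<'E'
from h import *
import cv2
print(manip.sense()["tcp_pos"],manip.sense()["finger_gap"])
i=manip.camera_info("wrist");im=manip.snapshot("wrist");cv2.imwrite("pics/w3.png",im)
print(proj("wrist",[(.652,.001,.114),(.472,.0425,.076),(.6442,-.078,.104)],i))
E
```

```text
[0.65004247 0.00122673 0.17914003] 0.9991121715819107
[[280.26453538 233.7594741 ]
 [ 37.61923954 162.51099011]
 [269.89637996 324.56213106]]
```

View pics/w3.png

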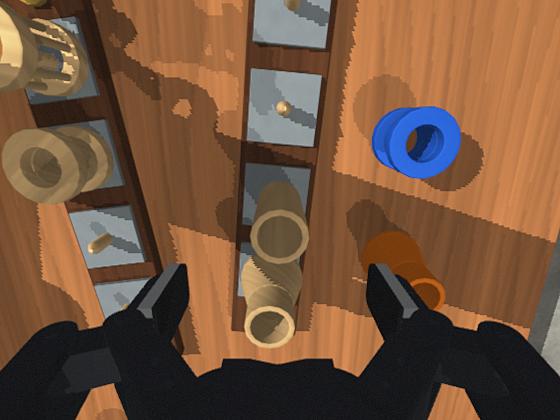

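Spool sits on peg 2 (≈(60,160)), tube top at (279,236), on prediction. Pick up the tube.

Request:
servo_tool --rows '[[[0,0,0,-0.0005,0,0.035,1],[0,0,0,0,0,0.03,1],[0,0,0,0,0,0.015,1],[0,0,0,0,0,0.006,1],[0,0,0,0,0,0,1],[0,0,0,0,0,0,1]]]'

```text
t: 11.98
tcp_pos: [0.6514, 0.0007, 0.095]
tool_rot: [0.707, 0.707, 0.0, 0.0]
force: [-0.5, -0.7, 0.0]
finger_gap: 1.002
gripper_force: 0.0
```

Request:
servo_tool --rows '[[[0,0,0,0,0,0,-1],[0,0,0,0,0,0,-1],[0,0,0,0,0,0,-1],[0,0,0,0,0,0,-1],[0,0,0,0,0,0,-1],[0,0,0,0,0,0,-1],[0,0,0,0,0,0,-1],[0,0,0,0,0,0,-1]]]'

```text
t: 12.65
tcp_pos: [0.6522, 0.0003, 0.0956]
tool_rot: [0.707, 0.707, 0.001, 0.001]
force: [-0.7, 0.6, 5.4]
finger_gap: 0.465
gripper_force: 40.0
```

Request:
servo_tool --rows '[[[0,0,0,0,0,-0.03,-1],[0,0,0,0,0,-0.03,-1],[0,0,0,0,0,0,-1],[0,0,0,-0.0074,-0.0339,0,-1],[0,0,0,-0.0074,-0.0339,0,-1],[0,0,0,-0.0074,-0.0339,0,-1],[0,0,0,-0.0074,-0.0339,0,-1],[0,0,0,-0.0074,-0.0339,0,-1]]]'

```text
t: 13.32
tcp_pos: [0.4802, -0.0365, 0.154]
tool_rot: [0.707, 0.707, -0.0, -0.0]
force: [0.3, -0.1, -0.7]
finger_gap: 0.465
gripper_force: 40.8
```

Request:
servo_tool --rows '[[[0,0,0,0,0,0,-1],[0,0,0,0,0,0,-1],[0,0,0,0,0,0,-1]]]'

```text
t: 13.57
tcp_pos: [0.4831, -0.0369, 0.1545]
tool_rot: [0.707, 0.707, 0.001, 0.001]
force: [1.0, 0.3, -0.2]
finger_gap: 0.464
gripper_force: 40.8
```

Request:
servo_tool --rows '[[[0,0,0,0,0,0.02,-1],[0,0,0,0,0,0.02,-1],[0,0,0,0,0,0.012,-1],[0,0,0,0,0,0.004,-1],[0,0,0,0,0,0.001,-1],[0,0,0,0,0,0.001,-1],[0,0,0,0,0,0,-1],[0,0,0,0,0,0,-1]]]'

```text
t: 14.23
tcp_pos: [0.4829, -0.0366, 0.0969]
tool_rot: [0.707, 0.707, 0.0, 0.001]
force: [-0.6, -0.1, 0.1]
finger_gap: 0.466
gripper_force: 40.8
```

Request:
servo_tool --rows '[[[0,0,0,0,0,0.001,-1],[0,0,0,0,0,0,-1],[0,0,0,0,0,0,-1]]]'

```text
t: 14.48
tcp_pos: [0.4822, -0.0365, 0.0957]
tool_rot: [0.707, 0.707, 0.0, 0.0]
force: [0.4, -0.0, -1.2]
finger_gap: 0.46
gripper_force: 40.8
```

Request:
servo_tool --rows '[[[0,0,0,0,0,0.001,-1],[0,0,0,0,0,0,-1],[0,0,0,0,0,0,-1]]]'

```text
t: 14.73
tcp_pos: [0.4822, -0.0366, 0.0955]
tool_rot: [0.707, 0.707, 0.0, 0.001]
force: [-2.2, 0.3, 8.9]
finger_gap: 0.465
gripper_force: 41.6
```

Request:
servo_tool --rows '[[[0,0,0,0,0,0,1],[0,0,0,0,0,0,1],[0,0,0,0,0,0,1],[0,0,0,0,0,0,1],[0,0,0,0,0,0,1],[0,0,0,0,0,-0.02,1],[0,0,0,0,0,-0.035,1],[0,0,0,0,0,-0.035,1]]]'

```text
t: 15.4
tcp_pos: [0.4809, -0.0362, 0.1841]
tool_rot: [0.707, 0.707, -0.001, -0.002]
force: [1.5, -0.6, 0.5]
finger_gap: 1.0
gripper_force: 0.0
```

Request:
servo_tool --rows '[[[0,0,0,-0.0083,0.0324,0,1],[0,0,0,-0.0083,0.0324,0,1],[0,0,0,-0.0083,0.0324,0,1],[0,0,0,-0.0083,0.0324,0,1],[0,0,0,-0.0083,0.0324,0,1],[0,0,0,0,0,0,1],[0,0,0,0,0,0,1],[0,0,0,0,0,0,1]]]'

```text
t: 16.07
tcp_pos: [0.6427, -0.0777, 0.1833]
tool_rot: [0.707, 0.707, -0.001, -0.001]
force: [-0.3, -0.4, -0.9]
finger_gap: 1.005
gripper_force: 0.0
```

```bash
python3 - <<'E'
from h import *
import cv2
print(manip.sense()["tcp_pos"],manip.sense()["finger_gap"])
i=manip.camera_info("wrist");im=manip.snapshot("wrist");cv2.imwrite("pics/w4.png",im)
print(proj("wrist",[(.6444,-.078,.104),(.4823,-.037,.114)],i))
E
```

```text
[ 0.64272838 -0.0776795   0.18332709] 1.0050485384840804
[[279.70192556 226.45039613]
 [ 25.28451349 171.53071653]]
```

View pics/w4.png

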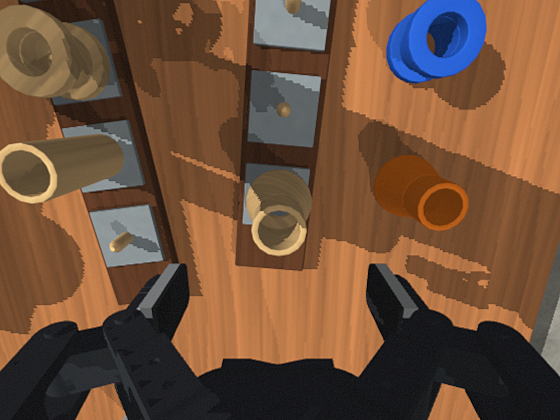

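Tube upright on peg 3, cone top at (279,229), on prediction; the orange cone at (425,195) is clear of the fingers.

Request:
servo_tool --rows '[[[0,0,0,-0.0005,0,0.035,1],[0,0,0,0,0,0.03,1],[0,0,0,0,0,0.018,1],[0,0,0,0,0,0.007,1],[0,0,0,0,0,0,1],[0,0,0,0,0,0,1]]]'

```text
t: 16.62
tcp_pos: [0.6438, -0.0785, 0.0949]
tool_rot: [0.707, 0.707, 0.0, 0.0]
force: [-0.2, 0.6, 0.8]
finger_gap: 0.997
gripper_force: 0.0
```

Request:
servo_tool --rows '[[[0,0,0,0,0,0,-1],[0,0,0,0,0,0,-1],[0,0,0,0,0,0,-1],[0,0,0,0,0,0,-1],[0,0,0,0,0,0,-1],[0,0,0,0,0,0,-1],[0,0,0,0,0,0,-1],[0,0,0,0,0,0,-1]]]'

```text
t: 17.28
tcp_pos: [0.6447, -0.0787, 0.0957]
tool_rot: [0.707, 0.707, 0.0, 0.001]
force: [-1.4, 0.7, 6.1]
finger_gap: 0.454
gripper_force: 40.1
```

Request:
servo_tool --rows '[[[0,0,0,0,0,-0.03,-1],[0,0,0,0,0,-0.03,-1],[0,0,0,0,0,0,-1],[0,0,0,-0.0075,-0.0304,0,-1],[0,0,0,-0.0075,-0.0304,0,-1],[0,0,0,-0.0075,-0.0304,0,-1],[0,0,0,-0.0075,-0.0304,0,-1],[0,0,0,-0.0075,-0.0304,0,-1]]]'

```text
t: 17.95
tcp_pos: [0.4904, -0.116, 0.1541]
tool_rot: [0.707, 0.707, -0.0, -0.0]
force: [-0.0, -1.7, -1.3]
finger_gap: 0.46
gripper_force: 40.7
```

Request:
servo_tool --rows '[[[0,0,0,0,0,0,-1],[0,0,0,0,0,0,-1],[0,0,0,0,0,0,-1]]]'

```text
t: 18.2
tcp_pos: [0.493, -0.1165, 0.1545]
tool_rot: [0.708, 0.707, 0.0, 0.001]
force: [0.6, -0.2, 0.4]
finger_gap: 0.453
gripper_force: 40.7
```

Request:
servo_tool --rows '[[[0,0,0,0,0,0.02,-1],[0,0,0,0,0,0.02,-1],[0,0,0,0,0,0.012,-1],[0,0,0,0,0,0.004,-1],[0,0,0,0,0,0.002,-1],[0,0,0,0,0,0.001,-1],[0,0,0,0,0,0,-1],[0,0,0,0,0,0,-1]]]'

```text
t: 18.87
tcp_pos: [0.4933, -0.1162, 0.0959]
tool_rot: [0.707, 0.707, 0.0, 0.001]
force: [-0.6, -0.1, 0.6]
finger_gap: 0.454
gripper_force: 40.7
```

Request:
servo_tool --rows '[[[0,0,0,0,0,0.001,-1],[0,0,0,0,0,0,-1],[0,0,0,0,0,0,-1]]]'

```text
t: 19.12
tcp_pos: [0.4932, -0.1163, 0.0956]
tool_rot: [0.707, 0.707, 0.001, 0.001]
force: [0.0, 1.3, 6.2]
finger_gap: 0.456
gripper_force: 41.3
```

Seated. Release, rise and back away.

Request:
servo_tool --rows '[[[0,0,0,0,0,0,1],[0,0,0,0,0,0,1],[0,0,0,0,0,0,1],[0,0,0,0,0,0,1],[0,0,0,0,0,0,1],[0,0,0,0,0,-0.03,1],[0,0,0,0,0,-0.04,1],[0,0,0,0,0,-0.04,1]]]'

```text
t: 19.78
tcp_pos: [0.491, -0.1156, 0.2044]
tool_rot: [0.707, 0.707, -0.001, -0.002]
force: [0.9, 0.6, -0.0]
finger_gap: 1.0
gripper_force: 0.0
```

Request:
servo_tool --rows '[[[0,0,0,-0.035,0,-0.01,1],[0,0,0,-0.035,0,-0.01,1],[0,0,0,-0.035,0,0,1],[0,0,0,-0.035,0,0,1],[0,0,0,-0.035,0,0,1],[0,0,0,-0.035,0,0,1],[0,0,0,0,0,0,1],[0,0,0,0,0,0,1]]]'

```text
t: 20.45
tcp_pos: [0.4915, -0.3279, 0.2238]
tool_rot: [0.708, 0.706, 0.0, -0.0]
force: [0.2, 0.4, 0.1]
finger_gap: 0.998
gripper_force: 0.0
```

```bash
python3 - <<'E'
from h import *
import cv2
a=manip.snapshot("scene")[70:350,180:440];b=manip.snapshot("top")[145:325,133:397]
a=cv2.resize(a,(390,420),interpolation=cv2.INTER_CUBIC);b=cv2.resize(b,(400,273),interpolation=cv2.INTER_CUBIC)
c=np.zeros((420,790,3),np.uint8);c[:,:390]=a;c[:273,390:]=b
cv2.imwrite("pics/end.png",c)
E
```

```text
(no output)
```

View pics/end.png

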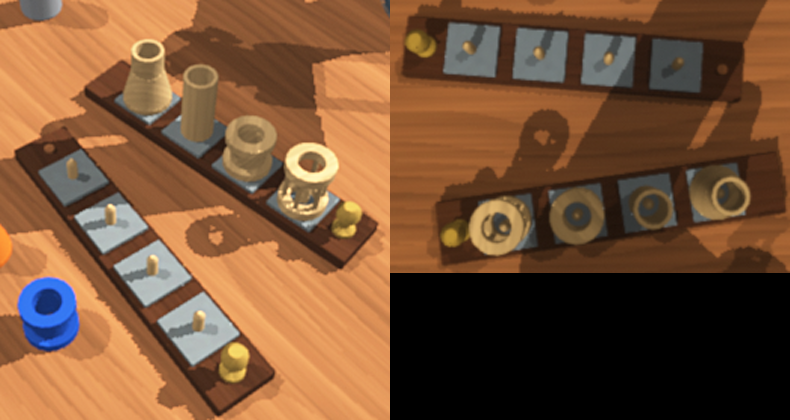

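All four stand upright on the pegs of the second rack: from its knob at (347,218), cage (310,180), spool (250,145), tube (200,100) and cone (148,75). The first rack is empty and the decoys are untouched.

```bash
python3 -c "
from station import manip
print(manip.sign_off())"
```

```text
the job is handed in; nothing more can be done
None
```

The four bobbins now stand upright on the empty rack's pegs in their original order from the knob (cage, spool, tube, cone), and the job was handed in at about 20.5 s; no verdict came back.

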